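Hang the yellow relay basket on the hook stand

TASK

Clear some room on the bench: pick up the yellow relay basket by the black grip on its handle and hang it by the handle on the hook of the stand, so that it hangs freely and level above the stand's foot. Leave the blue basket standing where it is.

Things in the scene. Friction and masses are not known exactly. Their poses are not given: they have to be found in the camera images.
- yellow_grip (a point): Centre of the black grip on the handle of the yellow basket (loose, 0.15 to 0.35 kg, three orange relays stuck in its foam). Grip: a block 26 (x) by 24 (y) by 32 mm (z); pinch it from above, fingers closing along y. Axes: x across the basket, y along it and its handle, z up. Open tray 70 (x) by 100 (y) by 40 mm high; its underside is 152 mm below this point, its rim 112 mm.
- yellow_bar (a point): Underside of the yellow basket's handle at its middle, 34 mm below the grip's centre; same axes. The handle is a rigid upright arch of 8 mm steel bar in the y-z plane, flat for 20 mm along y here, sloping down to legs 47 mm either side. The opening between this bar and the tray's rim is 78 mm high and 86 mm wide; the hook goes through it along x, from either side.
- blue_grip (a point): Centre of the black grip of the blue basket (loose, black relays in it), of the same shape, size and axes as the yellow one. To be left alone.
- hook_seat (a point): Seat of the fixed stand's hook: lowest point of its upper side, 191 mm above the bench, where the bar rests. Steel bar 10 mm thick in the x-z plane. -x: open end, turned up to a 14 mm red ball centred 36 mm from the seat, its top 28 mm above the seat. +x: rises to 7 mm above the seat, its highest there; post 65 mm from the seat. Foot plate x -55 to 85, y -55 to 55 mm, 12 mm thick.

How it is judged:
At the end, for the whole second after the job is handed in: The yellow basket hangs by its handle in the hook: its grip's centre is within -25 to +40 mm of the seat along the hook, within 25 mm sideways and 22 to 50 mm above the seat, and it hangs upright within 15 degrees. The blue basket is within 25 mm of where it stood (x of yellow_grip in the frame of hook_seat between -0.025 and 0.04 m and y of yellow_grip in the frame of hook_seat between -0.025 and 0.025 m and z of yellow_grip in the frame of hook_seat between 0.022 and 0.05 m and angle between yellow_grip's own z axis and vertical below 0.26 rad and distance of blue_grip from where it was at the start of the episode below 0.025 m); the robot touches nothing.
It fails at once if the blue basket is moved by more than 40 mm (distance of blue_grip from where it was at the start of the episode above 0.04 m).
It also fails if it takes over 43 s, if anything falls off the work surface, if the arm or the gripper's body presses on something with over 40 N, if the wrist force passes 120 N, or if a joint passes its speed limit or range.

ROBOT

A 6-joint arm with a two-finger parallel gripper is mounted at the origin on a cart in front of the work surface, level with it; the furniture and walls round the work are solid. World frame = base frame: x ahead of the robot, y to its left, z up, the work surface at z = 0. Lengths are in m, angles in rad, forces in N, time in s.
With the tool pointing down it reaches from about 0.425 to 0.95 m from the base axis. Payload 3.5 kg.
Tool frame: the origin (TCP) lies at the very end of the fingers, on their centre line; the grasp point (between the pads) lies 19 mm behind it (ctrl.grip_point_offset is the distance from the TCP to the grasp point, in m); z points along the fingers, y is the line along which they close (so a half turn about z gives the same grasp; the last joint's range is limited). The gripper opens to 85 mm and grips with 20 to 120 N. Pads are 22 mm wide; open, the fingers measure 114 mm over their backs; the gripper's body (76 mm by 85 mm) begins 54 mm behind the grasp point. The pads swing forward as they close: fully open they stand 13 mm farther back than shut.
Start: joints at [1.013, 0.286, 1.577, -0, 1.279, -0.15], TCP at [0.268, 0.62, 0.231] pointing down, gripper open.
Joint ranges: [-2.77, 2.77], [-0.9, 2.22], [0.21, 2.48], [-1.53, 4.67], [0.24, 2.81], [-2.84, 2.84]. Speed limits (rad/s): [2.79, 2.79, 3.14, 3.14, 3.14, 3.14].

INTERFACE

Orientations are given as a unit quaternion [x, y, z, w].
In Python, from plant import telemetry, vision, ctrl gives the robot as it stands.
- The arm moves only by the tool arm_command, never from a script. Its argument "series" is one flat list of numbers, 7 for each row, row after row: the shift along the tool's x, y, z in cm, then the turn, a rotation vector about the tool's x, y, z in degrees, then the closure, from 0 (fully open) to 1 (shut). A call has 1 to 10 rows; each row is the pose to reach, as a shift and turn from the pose commanded when the call began, along the tool's axes at that moment; what a row does not reach only later rows make up. A row lasts 1/12 s, in which the tool goes at most 41.7 mm and 7.16 degrees, less where a joint would pass 70% of its speed; a pose out of reach is approached as far as the arm can. A call with a gripper value outside its range is refused whole. The fingers move at their own pace and stop on an object; "force" is the grip in N (left out, the last holds). Time passes only in rows, so rows that repeat a pose let the fingers close. It gives the time, the measured TCP pose, the force, the opening and the grip force at its end, in the units of the state.
- telemetry.get_state(): the state, without advancing time (a new reading comes with each control period).
- vision.read_camera(name): name is "side" or "top" or "wrist"; returns a dict with "color" (400x640x3 uint8, blue, green, red), "K" (3x3 intrinsics, pixels), "rvec" (rotation vector, rad) and "tvec" (3), from world to camera coordinates, as OpenCV has them; the wrist camera has in their place "T_tool_cam" (4x4, takes a point from camera to tool coordinates, whose origin is the TCP and whose axes are the flange's). Camera axes: x right, y down, z forward; pixel columns grow to the right and rows downward; lengths in m; the calibration is good to about 2 mm. A picture is of the moment at which its call begins: read the wrist's pose just before it. There is no depth.
- ctrl.sign_off(): hands the job in; it is judged then, once.
The state is a dict: "time": time; "qpos": joint angles; "dq": joint speeds; "joint_efforts": joint torques, N m; "eef_pos": TCP position; "tcp_rot": TCP orientation; "contact_force": force on the tool from outside, world axes, zero at the start; "wrist_torque": the same for the moment, N m; "opening": opening from 0.0 (shut) to 1.0 (fully open); "finger_force": force on a finger pad.
Only numpy, scipy, OpenCV 4.12 (cv2) and the standard library are available. Lean on these libraries where they do the work, as an engineer would, in place of code of your own. Each camera call takes 0.05 s, during which the arm holds its last target. There are 200 camera calls.

## Working session

There is one attempt and no reset: what is moved stays moved. The work goes in short steps, Python scripts to look and compute and a tool call to move; the robot and the scene stay as the last step left them, time stands still between calls to the robot, and variables do not carry over. Pictures are saved under pics/ and viewed, at most 10 in all, crops included, and the job is handed in when it is done.

Besides the shell and the picture viewer there is one more tool, called as name(argument=value, ...) on one line, values as JSON. arm_command: Moves the arm, as the interface text tells. Its arguments: {"type":"object","properties":{"series":{"type":"array","items":{"type":"number"}},"force":{"type":"number"}},"required":["series"]}

```bash
mkdir -p pics; ls
python3 - <<'E'
from plant import telemetry, vision, ctrl
import cv2,numpy as np,pickle
s=telemetry.get_state();print({k:np.round(v,3) for k,v in s.items()},ctrl.grip_point_offset)
d={}
for n in("side","top"):
    c=vision.read_camera(n);d[n]=c;cv2.imwrite(f"pics/{n}0.png",c["color"])
pickle.dump(d,open("d0.pkl","wb"))
for n in d:
    R=cv2.Rodrigues(np.array(d[n]["rvec"]))[0];print(n,-R.T@np.ravel(d[n]["tvec"]),R[2])
E
```

```text
pics
{'time': np.float64(0.0), 'qpos': array([ 1.013,  0.287,  1.578, -0.   ,  1.279, -0.15 ]), 'dq': array([-0.   , -0.001,  0.001, -0.001,  0.001, -0.   ]), 'joint_efforts': array([ 0.0000e+00, -4.0599e+01, -2.9262e+01, -0.0000e+00,  6.0000e-03,
       -0.0000e+00]), 'eef_pos': array([0.267, 0.619, 0.23 ]), 'tcp_rot': array([ 0.202,  0.979, -0.001, -0.   ]), 'contact_force': array([-0.132, -0.147, -0.082]), 'wrist_torque': array([ 0.004, -0.038,  0.022]), 'finger_force': np.float64(0.0), 'opening': np.float64(1.0)} 0.0187
side [0.55688909 0.9235795  0.78286348] [-0.02441007 -0.88243461 -0.46980135]
top [ 0.46253962 -0.13935058  1.29029155] [ 0.05668719  0.02144743 -0.99816159]
```

View pics/side0.png

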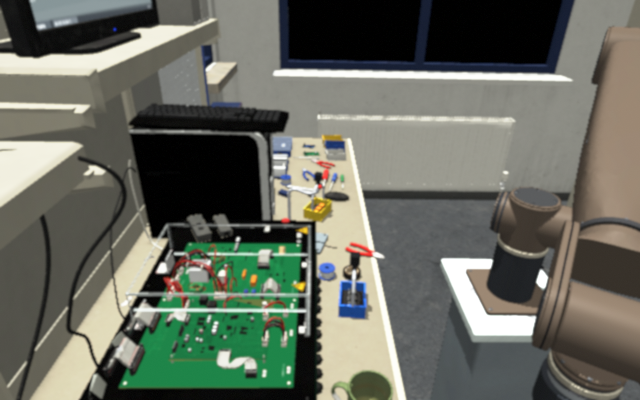

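View pics/top0.png

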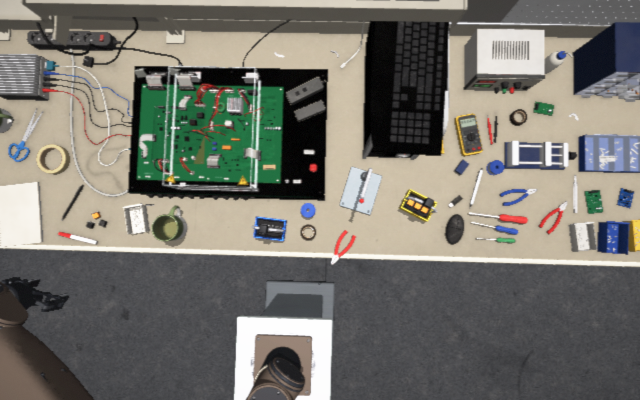

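The side view shows the yellow basket at about (318,209) and the blue one at (352,300). In the top view, yellow is at (418,206), blue at (270,229), and the stand's foot at (360,190). I'll enlarge both.

Run:
```python
import cv2,pickle,numpy as np
d=pickle.load(open("d0.pkl","rb"))
a=cv2.resize(d["top"]["color"][155:250,325:445],None,fx=5,fy=5,interpolation=cv2.INTER_CUBIC)
b=cv2.resize(d["side"]["color"][160:280,295:385],None,fx=5,fy=5,interpolation=cv2.INTER_CUBIC)
cv2.imwrite("pics/a.png",a);cv2.imwrite("pics/b.png",b)
```

```text
(no output)
```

View pics/a.png

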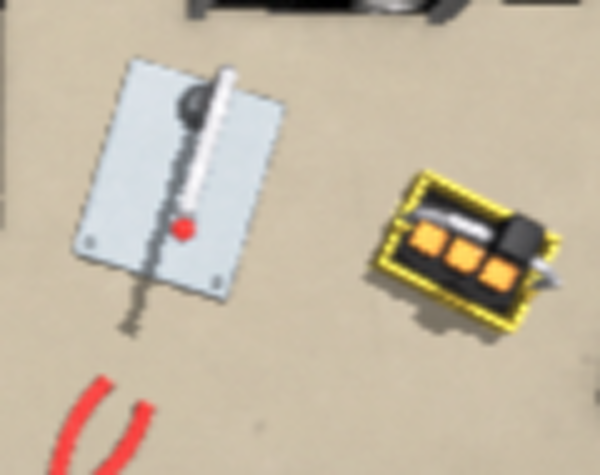

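View pics/b.png

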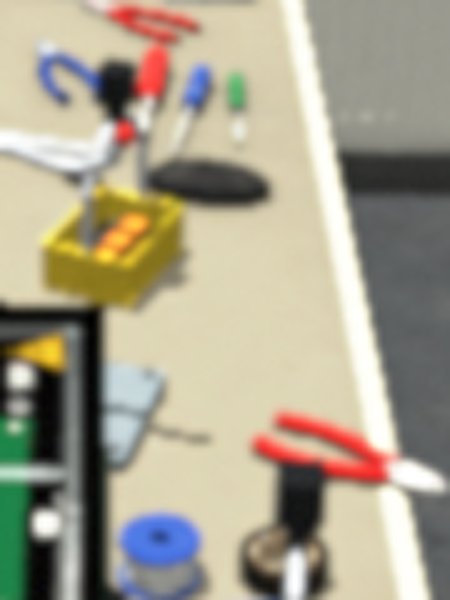

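The crops give the red ball at top (361.6,201) and side (320,186), the yellow grip at top (429,202) and side (318.4,177.6), and the plate and rim corners. I'll turn these into positions.

```bash
cat > h.py <<'E'
import cv2,numpy as np
from scipy.spatial.transform import Rotation as Ro
def ray(c,uv):
    R=cv2.Rodrigues(np.array(c["rvec"]))[0];o=-R.T@np.ravel(c["tvec"])
    v=R.T@np.linalg.inv(c["K"])@np.array([uv[0],uv[1],1.]);return o,v/np.linalg.norm(v)
def plane(c,uv,z):
    o,v=ray(c,uv);return o+v*(z-o[2])/v[2]
def tri(*rs):
    A=sum(np.eye(3)-np.outer(v,v) for o,v in rs);b=sum((np.eye(3)-np.outer(v,v))@o for o,v in rs)
    return np.linalg.solve(A,b)
def wcam(c,s):
    T=np.eye(4);T[:3,:3]=Ro.from_quat(s["tcp_rot"]).as_matrix();T[:3,3]=s["eef_pos"];T=T@np.array(c["T_tool_cam"])
    R=T[:3,:3].T
    return dict(K=c["K"],rvec=cv2.Rodrigues(R)[0],tvec=-R@T[:3,3],color=c["color"])
def totool(s,p,yawx):
    """shift (cm) tool axes to bring TCP to p; yaw turn (deg about tool z) to put tool y line along world yaw"""
    R=Ro.from_quat(s["tcp_rot"]).as_matrix();sh=R.T@(np.array(p)-s["eef_pos"])*100
    y=R[:,1];a=np.degrees(np.arctan2(y[1],y[0]));t=-(yawx-a);t=(t+90)%180-90
    return sh.round(2),t.round(2)
E
python3 - <<'E'
from h import *;import pickle
d=pickle.load(open("d0.pkl","rb"));T,S=d["top"],d["side"]
t=lambda u,v:((u+.5)/5-.5+325,(v+.5)/5-.5+155)
s=lambda u,v:((u+.5)/5-.5+295,(v+.5)/5-.5+160)
print("ball tri",tri(ray(T,t(183,230)),ray(S,s(125,131))),"plane",plane(T,t(183,230),.212))
P=np.array([plane(T,t(*q),.012) for q in[(133,58),(285,103),(226,300),(75,255)]])
print("plate c",P.mean(0)); e=(P[0]-P[3]+P[1]-P[2])/2; print("hook x yaw",np.degrees(np.arctan2(e[1],e[0])),np.linalg.norm(e), "seat by plate",P.mean(0)-.015*e/np.linalg.norm(e))
Y=np.array([plane(T,t(*q),.04) for q in[(422,170),(558,238),(512,332),(378,265)]])
e=(Y[0]-Y[1]+Y[3]-Y[2])/2;print("basket c",Y.mean(0),"long yaw",np.degrees(np.arctan2(e[1],e[0])),np.linalg.norm(e))
print("grip tri",tri(ray(T,t(520,237)),ray(S,s(117,88))),plane(T,t(520,232),.168))
print("blue",plane(T,(270,229),.04))
E
```

```text
ball tri [ 0.53829672 -0.23066095  0.21500975] plane [ 0.53797224 -0.23088528  0.212     ]
plate c [ 0.58669005 -0.24485625  0.012     ]
hook x yaw -15.125141189280129 0.13970640781309335 seat by plate [ 0.57220968 -0.24094233  0.012     ]
basket c [ 0.54118834 -0.43267206  0.04      ] long yaw 64.71330828618467 0.09850485080856694
grip tri [ 0.5428263  -0.43888614  0.14695037] [ 0.54532232 -0.43340728  0.168     ]
blue [0.44766051 0.05322037 0.04      ]
```

Seat is at about (0.5725, -0.2405, 0.191) with the hook's yaw at -15°. The yellow grip is at about (0.541, -0.433, 0.152) with the long axis at 64.7°, so the gripper hardly needs to turn. I'll go high around the arc.

arm_command(series=[0,0,-4,0,0,0,0,-3,-1,-7,0,0,0,0,-7,-2.6,-9,0,0,0,0,-11,-4,-10,0,0,0,0,-15,-5.5,-10,0,0,0,0,-19,-7,-10,0,0,0,0,-23,-8.5,-10,0,0,0,0,-27,-10,-10,0,0,0,0,-31,-11.5,-10,0,0,0,0,-35,-13,-10,0,0,0,0], force=60)

```text
time: 0.93
eef_pos: [0.5272, 0.3705, 0.3307]
tcp_rot: [0.202, 0.979, -0.0, -0.0]
contact_force: [0.6, 0.2, 0.1]
opening: 0.999
finger_force: 0.0
```

arm_command(series=[-8,-40,0,0,0,0,0,-8,-40,0,0,0,0,0,-8,-40,0,0,0,0,0,-8,-40,0,0,0,0,0,-8,-40,0,0,0,0,0,-8,-40,0,0,0,0,0,-8,-40,0,0,0,0,0,-8,-40,0,0,0,0,0,-8,-40,0,0,0,0,0,-8,-40,0,0,0,0,0])

```text
time: 1.77
eef_pos: [0.4399, -0.0289, 0.331]
tcp_rot: [0.203, 0.979, -0.0, -0.0]
contact_force: [0.2, -1.2, 0.2]
opening: 1.002
finger_force: 0.0
```

Run:
```python
from h import *
from plant import telemetry
s=telemetry.get_state();print(s["time"],s["eef_pos"],s["qpos"].round(2))
print(totool(s,(.541,-.433,.30),64.7))
```

```text
1.7667 [ 0.43986237 -0.02892175  0.33096217] [-0.3  -0.32  1.99 -0.    1.46 -1.46]
(array([-25.34, -33.06,   3.12]), np.float64(1.88))
```

arm_command(series=[-25.3,-33,0,0,0,2,0,-25.3,-33,0,0,0,2,0,-25.3,-33,0,0,0,2,0,-25.3,-33,0,0,0,2,0,-25.3,-33,0,0,0,2,0,-25.3,-33,0,0,0,2,0,-25.3,-33,0,0,0,2,0,-25.3,-33,0,0,0,2,0,-25.3,-33,0,0,0,2,0,-25.3,-33,0,0,0,2,0])

```text
time: 2.6
eef_pos: [0.5424, -0.432, 0.3303]
tcp_rot: [0.22, 0.976, 0.0, -0.001]
contact_force: [0.7, 0.3, -0.5]
opening: 0.997
finger_force: 0.0
```

arm_command(series=[0,0,3,0,0,0,0,0,0,3,0,0,0,0,0,0,3,0,0,0,0,0,0,3,0,0,0,0])

```text
time: 2.93
eef_pos: [0.5424, -0.4289, 0.3014]
tcp_rot: [0.219, 0.976, 0.0, -0.0]
contact_force: [-1.0, 0.2, -0.0]
opening: 1.002
finger_force: 0.0
```

Run:
```python
from h import *
from plant import telemetry,vision
import pickle
s=telemetry.get_state();c=vision.read_camera("wrist");cv2.imwrite("pics/w1.png",c["color"])
pickle.dump((s,c),open("w1.pkl","wb"))
print(s["time"],s["eef_pos"],s["qpos"].round(2),c["T_tool_cam"])
print(totool(s,(.541,-.433,.133),64.7))
print(cv2.projectPoints(np.array([[.541,-.433,.168]]),wcam(c,s)["rvec"],wcam(c,s)["tvec"],c["K"],None)[0])
```

```text
2.9333 [ 0.54243813 -0.42893697  0.30139936] [-0.82  0.28  1.46  0.    1.41 -1.94] [[ 8.98992627e-05 -9.62571747e-01 -2.71026981e-01  6.91042913e-02]
 [ 9.99999891e-01  2.10416765e-04 -4.15611684e-04  8.46805559e-04]
 [ 4.57084685e-04 -2.71026914e-01  9.62571661e-01 -1.42613624e-01]
 [ 0.00000000e+00  0.00000000e+00  0.00000000e+00  1.00000000e+00]]
(array([-0.06, -0.44, 16.84]), np.float64(-0.02))
[[[310.08382563 186.29969571]]]
```

View pics/w1.png

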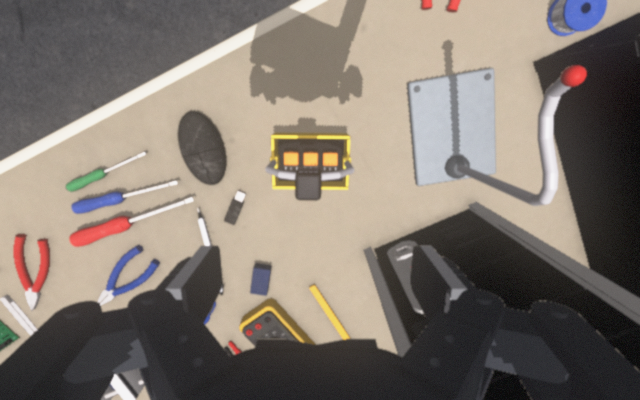

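The wrist view shows the basket rim square to the image, with its centre near (311,162). The grip is near (308,184), where I predicted (310,186). The red ball is at (574,75).

Run:
```python
from h import *
import pickle
s,c=pickle.load(open("w1.pkl","rb"));w=wcam(c,s)
print("rim",plane(w,(311,162),.04),"grip",plane(w,(308.5,185),.160),"ball",plane(w,(574,75),.212))
P=np.array([plane(w,q,.012) for q in[(408,83),(494,69),(496,176),(416,185)]]);print(P.mean(0))
hsv=cv2.cvtColor(c["color"],cv2.COLOR_BGR2HSV);m=cv2.inRange(hsv,(22,120,80),(34,255,255));m[:,:250]=0;m[:,370:]=0;m[205:]=0
print(cv2.minAreaRect(np.argwhere(m)[:,::-1].astype(np.float32)))
```

```text
rim [ 0.5406658  -0.43396089  0.04      ] grip [ 0.54102411 -0.43477511  0.16      ] ball [ 0.53777872 -0.23034092  0.212     ]
[ 0.58784577 -0.24652658  0.012     ]
((310.0, 160.5), (55.0, 80.0), 90.0)
```

arm_command(series=[-0.1,-0.6,4,0,0,0,0,-0.1,-0.6,8,0,0,0,0,-0.1,-0.6,11,0,0,0,0,-0.1,-0.6,13.5,0,0,0,0,-0.1,-0.6,15.5,0,0,0,0,-0.1,-0.6,16.7,0,0,0,0,-0.1,-0.6,16.7,0,0,0,0,-0.1,-0.6,16.7,0,0,0,0])

```text
time: 3.65
eef_pos: [0.5414, -0.4356, 0.1358]
tcp_rot: [0.219, 0.976, -0.0, 0.001]
contact_force: [0.1, -0.3, 1.5]
opening: 1.002
finger_force: 0.0
```

arm_command(series=[0,0,0,0,0,0,1,0,0,0,0,0,0,1,0,0,0,0,0,0,1,0,0,0,0,0,0,1,0,0,0,0,0,0,1,0,0,0,0,0,0,1,0,0,0,0,0,0,1,0,0,0,0,0,0,1,0,0,0,0,0,0,1,0,0,0,0,0,0,1], force=60)

```text
time: 4.48
eef_pos: [0.5412, -0.4365, 0.1353]
tcp_rot: [0.22, 0.976, -0.001, 0.001]
contact_force: [-0.2, -1.5, 4.5]
opening: 0.273
finger_force: 60.2
```

Gripped at about 23 mm opening. Lifting.

arm_command(series=[0,0,-1,0,0,0,1,0,0,-3,0,0,0,1,0,0,-5,0,0,0,1,0,0,-7,0,0,0,1,0,0,-9,0,0,0,1,0,0,-11,0,0,0,1,0,0,-12.5,0,0,0,1,0,0,-13,0,0,0,1,0,0,-13,0,0,0,1,0,0,-13,0,0,0,1])

```text
time: 5.32
eef_pos: [0.5404, -0.4354, 0.263]
tcp_rot: [0.22, 0.976, 0.001, -0.001]
contact_force: [0.3, -0.4, -2.1]
opening: 0.274
finger_force: 59.7
```

Run:
```python
from h import *
from plant import telemetry,vision
s=telemetry.get_state();print(s["time"],s["eef_pos"],s["contact_force"].round(1),s["opening"])
c=vision.read_camera("side");cv2.imwrite("pics/s2.png",cv2.resize(c["color"][100:260,270:400],None,fx=3.7,fy=3.7,interpolation=cv2.INTER_CUBIC))
seat=np.array([.5725,-.2400,0]);u=np.array([np.cos(np.radians(-15)),np.sin(np.radians(-15)),0])
for k in(-.13,-.12,0): print(k,seat+k*u,totool(s,seat+k*u+[0,0,s["eef_pos"][2]],75))
```

```text
5.3167 [ 0.54044705 -0.43537683  0.26304026] [ 0.3 -0.4 -2.1] 0.2739343814483514
-0.13 [ 0.44692964 -0.20635352  0.        ] (array([18.26, 16.69,  0.05]), np.float64(-10.36))
-0.12 [ 0.4565889  -0.20894171  0.        ] (array([17.28, 16.87,  0.05]), np.float64(-10.36))
0 [ 0.5725 -0.24    0.    ] (array([ 5.47, 19.03,  0.03]), np.float64(-10.36))
```

View pics/s2.png

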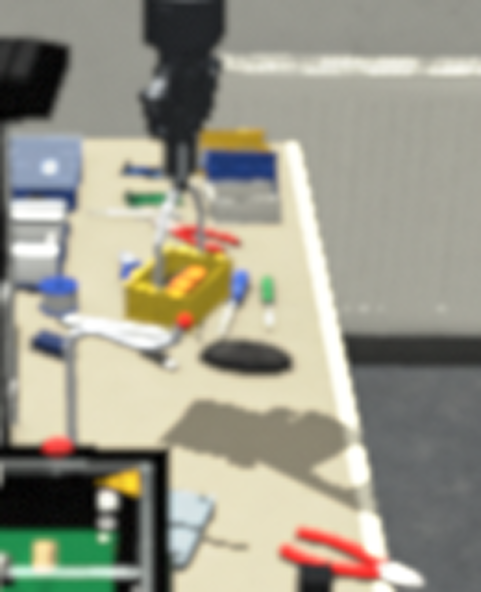

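The basket hangs level in the grip at about (180,285) in the crop, clear of the red ball. I'll go to a standoff 12 cm in front of the seat, turning to the hook's yaw.

arm_command(series=[2,0,0,0,0,0,1,5,0.5,0,0,0,-2,1,8,2,0.3,0,0,-4,1,11,4,0.6,0,0,-6,1,13.5,6,0.9,0,0,-8,1,15.5,8.5,1.2,0,0,-10.4,1,17.3,11,1.2,0,0,-10.4,1,17.3,14,1.2,0,0,-10.4,1,17.3,16,1.2,0,0,-10.4,1,17.3,16.9,1.2,0,0,-10.4,1])

```text
time: 6.2
eef_pos: [0.4566, -0.2063, 0.2507]
tcp_rot: [0.129, 0.992, 0.001, -0.001]
contact_force: [-0.0, -1.3, -2.5]
opening: 0.268
finger_force: 59.6
```

arm_command(series=[0,0,0,0,0,0,1,0,0,0,0,0,0,1,0,0,0,0,0,0,1,0,0,0,0,0,0,1])

```text
time: 6.53
eef_pos: [0.4565, -0.2101, 0.252]
tcp_rot: [0.131, 0.991, -0.0, -0.0]
contact_force: [0.1, 0.2, -1.6]
opening: 0.271
finger_force: 59.6
```

Run:
```python
from h import *
from plant import telemetry,vision
s=telemetry.get_state();print(s["time"],s["eef_pos"],s["contact_force"].round(1),s["opening"],s["qpos"].round(2))
c=vision.read_camera("side");a=cv2.resize(c["color"][150:310,270:400],None,fx=3,fy=3,interpolation=cv2.INTER_CUBIC)
c=vision.read_camera("top");b=cv2.resize(c["color"][150:270,300:430],None,fx=3,fy=4,interpolation=cv2.INTER_CUBIC)
cv2.imwrite("pics/s3.png",np.hstack([a,b]))
seat=np.array([.5725,-.2400,0]);u=np.array([np.cos(np.radians(-15)),np.sin(np.radians(-15)),0])
print(totool(s,seat+[0,0,.251],75))
```

```text
6.5333 [ 0.45653703 -0.21008583  0.25195663] [ 0.1  0.2 -1.6] 0.27058262658697085 [-0.63 -0.12  1.97 -0.    1.29 -1.94]
(array([-11.98,   0.12,   0.09]), np.float64(-0.04))
```

View pics/s3.png

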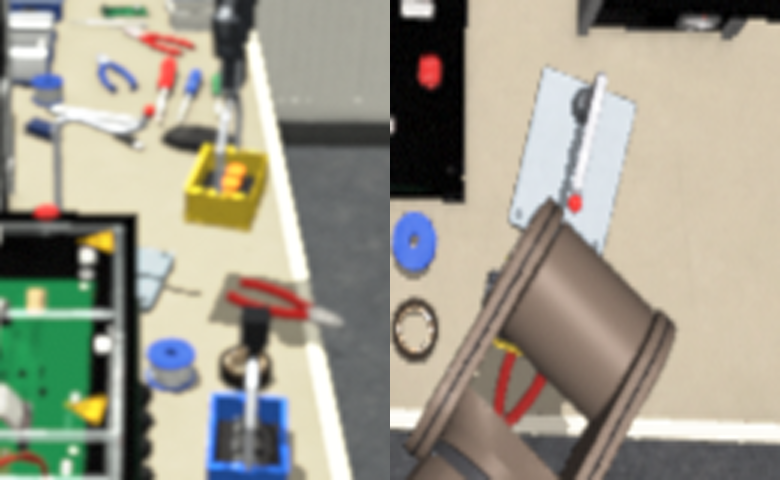

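The basket is level in front of the ball and lined up with the hook. I'll slide it in along the hook by 12 cm.

arm_command(series=[-1.5,0.1,0,0,0,0,1,-3,0.1,0,0,0,0,1,-4.5,0.1,0,0,0,0,1,-6,0.1,0,0,0,0,1,-7.5,0.1,0,0,0,0,1,-9,0.1,0,0,0,0,1,-10.5,0.1,0,0,0,0,1,-12,0.1,0,0,0,0,1,-12,0.1,0,0,0,0,1,-12,0.1,0,0,0,0,1])

```text
time: 7.47
eef_pos: [0.573, -0.2397, 0.2518]
tcp_rot: [0.13, 0.991, 0.0, -0.001]
contact_force: [-0.0, -0.5, -2.2]
opening: 0.27
finger_force: 59.6
```

Run:
```python
from h import *
from plant import telemetry,vision
s=telemetry.get_state();print(s["time"],s["eef_pos"],s["contact_force"].round(1),s["opening"],s["qpos"].round(2))
c=vision.read_camera("side");a=cv2.resize(c["color"][150:260,270:370],None,fx=4,fy=4.5,interpolation=cv2.INTER_CUBIC)
c=vision.read_camera("wrist");b=cv2.resize(c["color"][0:330,160:500],None,fx=1.15,fy=1.5,interpolation=cv2.INTER_CUBIC)
cv2.imwrite("pics/s4.png",np.hstack([a,b]))
print(totool(s,[.5725,-.24,.251],75))
```

```text
7.4667 [ 0.57297937 -0.23968738  0.25179523] [-0.  -0.5 -2.2] 0.27022452882924475 [-0.56  0.15  1.69 -0.    1.29 -1.87]
(array([ 0.04, -0.04,  0.08]), np.float64(0.0))
```

View pics/s4.png

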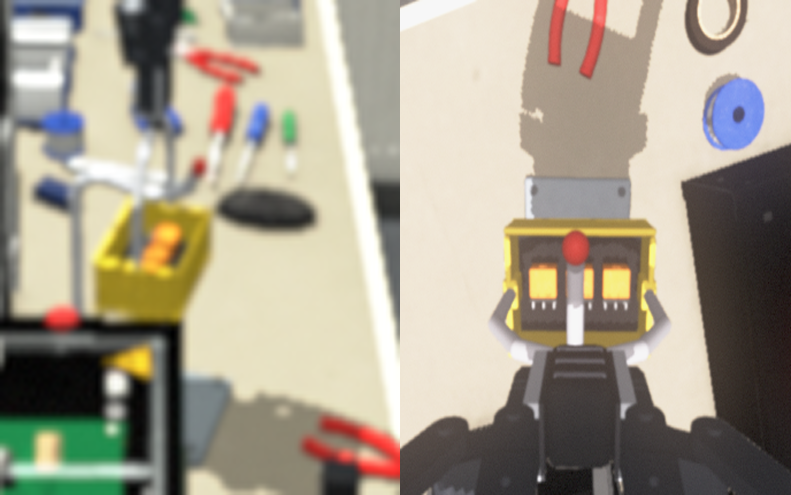

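The ball is at (575,247) in the wrist half, in front of the bar and centred in the opening, so the hook is threaded. I'll lower about 4.3 cm.

arm_command(series=[0,0,1,0,0,0,1,0,0,2,0,0,0,1,0,0,3,0,0,0,1,0,0,3.6,0,0,0,1,0,0,4,0,0,0,1,0,0,4.2,0,0,0,1,0,0,4.2,0,0,0,1,0,0,4.2,0,0,0,1])

```text
time: 8.23
eef_pos: [0.5732, -0.2392, 0.2106]
tcp_rot: [0.13, 0.991, -0.0, 0.0]
contact_force: [-0.6, 0.3, -2.0]
opening: 0.271
finger_force: 59.6
```

arm_command(series=[0,0,0.1,0,0,0,1,0,0,0.2,0,0,0,1,0,0,0.2,0,0,0,1,0,0,0.2,0,0,0,1])

```text
time: 8.57
eef_pos: [0.5731, -0.2391, 0.2085]
tcp_rot: [0.13, 0.991, -0.0, 0.0]
contact_force: [-0.1, -0.2, -1.8]
opening: 0.27
finger_force: 59.6
```

arm_command(series=[0,0,0.1,0,0,0,1,0,0,0.2,0,0,0,1,0,0,0.2,0,0,0,1,0,0,0.2,0,0,0,1])

```text
time: 8.9
eef_pos: [0.5734, -0.2392, 0.2077]
tcp_rot: [0.13, 0.991, -0.0, 0.0]
contact_force: [-2.4, 0.1, 3.7]
opening: 0.272
finger_force: 60.3
```

The bar is seated (the vertical force reversed). Opening slowly, then going straight up.

arm_command(series=[0,0,0,0,0,0,0.7,0,0,0,0,0,0,0.6,0,0,0,0,0,0,0.5,0,0,0,0,0,0,0.4,0,0,0,0,0,0,0.3,0,0,0,0,0,0,0.3,0,0,0,0,0,0,0.3,0,0,0,0,0,0,0.3])

```text
time: 9.57
eef_pos: [0.5731, -0.2391, 0.2063]
tcp_rot: [0.13, 0.991, 0.0, -0.0]
contact_force: [0.4, 0.0, 0.7]
opening: 0.701
finger_force: 0.0
```

arm_command(series=[0,0,-0.5,0,0,0,0.3,0,0,-1.5,0,0,0,0.3,0,0,-3,0,0,0,0.3,0,0,-5,0,0,0,0.3,0,0,-7,0,0,0,0.3,0,0,-9,0,0,0,0.3,0,0,-12,0,0,0,0.3,0,0,-15,0,0,0,0.3,0,0,-15,0,0,0,0.3,0,0,-15,0,0,0,0.3])

```text
time: 10.4
eef_pos: [0.574, -0.2396, 0.3608]
tcp_rot: [0.13, 0.991, -0.002, 0.003]
contact_force: [-0.2, 0.8, 0.0]
opening: 0.701
finger_force: 0.0
```

arm_command(series=[0,0,0,0,0,0,0.3,0,0,0,0,0,0,0.3,0,0,0,0,0,0,0.3,0,0,0,0,0,0,0.3,0,0,0,0,0,0,0.3,0,0,0,0,0,0,0.3,0,0,0,0,0,0,0.3,0,0,0,0,0,0,0.3,0,0,0,0,0,0,0.3,0,0,0,0,0,0,0.3])

```text
time: 11.23
eef_pos: [0.5731, -0.239, 0.3564]
tcp_rot: [0.13, 0.991, -0.0, 0.0]
contact_force: [0.5, 0.0, -0.7]
opening: 0.701
finger_force: 0.0
```

Run:
```python
from h import *
from plant import telemetry,vision
import time
s=telemetry.get_state();print(s["time"],s["eef_pos"],s["contact_force"].round(1),s["opening"])
c=vision.read_camera("side");a=cv2.resize(c["color"][150:260,270:370],None,fx=4,fy=4.5,interpolation=cv2.INTER_CUBIC)
c=vision.read_camera("wrist");b=cv2.resize(c["color"][0:330,160:500],None,fx=1.15,fy=1.5,interpolation=cv2.INTER_CUBIC)
w=[cv2.absdiff(vision.read_camera("wrist")["color"],c["color"]).max() for _ in range(6)];print(w)
cv2.imwrite("pics/s5.png",np.hstack([a,b]))
```

```text
11.2333 [ 0.57310776 -0.23904484  0.35636915] [ 0.5  0.  -0.7] 0.7009191702719839
[np.uint8(25), np.uint8(30), np.uint8(30), np.uint8(33), np.uint8(32), np.uint8(52)]
```

View pics/s5.png

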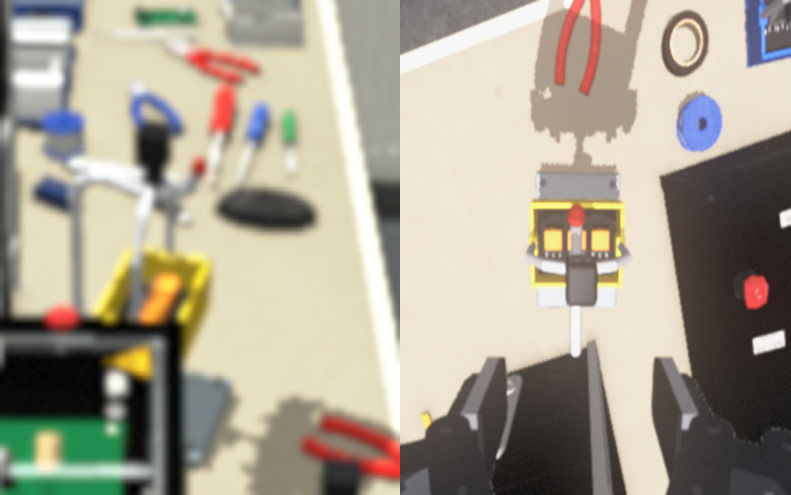

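The basket hangs in the hook with the grip at (581,283) and ball at (577,215) in the wrist half, and the gripper is clear. It may still be swinging a little, so I'll wait and then measure.

arm_command(series=[0,0,-4,0,0,0,0.3,0,0,-4,0,0,0,0.3,0,0,-4,0,0,0,0.3,0,0,-4,0,0,0,0.3,0,0,-4,0,0,0,0.3,0,0,-4,0,0,0,0.3,0,0,-4,0,0,0,0.3,0,0,-4,0,0,0,0.3,0,0,-4,0,0,0,0.3,0,0,-4,0,0,0,0.3])

```text
time: 12.47
eef_pos: [0.5731, -0.2391, 0.3961]
tcp_rot: [0.13, 0.991, 0.0, -0.0]
contact_force: [0.1, -0.3, 0.2]
opening: 0.701
finger_force: 0.0
```

Run:
```python
from h import *
from plant import telemetry,vision
g=[]
for k in range(70):   # 3.5 s of settling; grip's dark pixels give the swing
    s=telemetry.get_state();c=vision.read_camera("wrist")
    if k>40:
        m=cv2.inRange(cv2.cvtColor(c["color"],cv2.COLOR_BGR2HSV),(22,120,80),(34,255,255));m[:,:220]=0;m[:,400:]=0;m[300:]=0
        g.append(cv2.minAreaRect(np.argwhere(m)[:,::-1].astype(np.float32)))
print(g[::5],s["time"])
w=wcam(c,s);S=vision.read_camera("side")
cv2.imwrite("pics/s6.png",np.hstack([cv2.resize(S["color"][170:250,280:340],None,fx=6,fy=6,interpolation=cv2.INTER_CUBIC),cv2.resize(c["color"][60:300,200:400],None,fx=2,fy=2)]))
import pickle;pickle.dump((s,c,S),open("f.pkl","wb"))
```

```text
[((314.0, 157.0), (74.0, 50.0), 0.0), ((314.0, 157.0), (74.0, 50.0), 0.0), ((314.0, 157.0), (50.0, 74.0), 90.0), ((314.0, 157.0), (74.0, 50.0), 0.0), ((314.0, 157.0), (74.0, 50.0), 0.0), ((314.0, 157.0), (74.0, 50.0), 0.0)] 15.9167
```

View pics/s6.png

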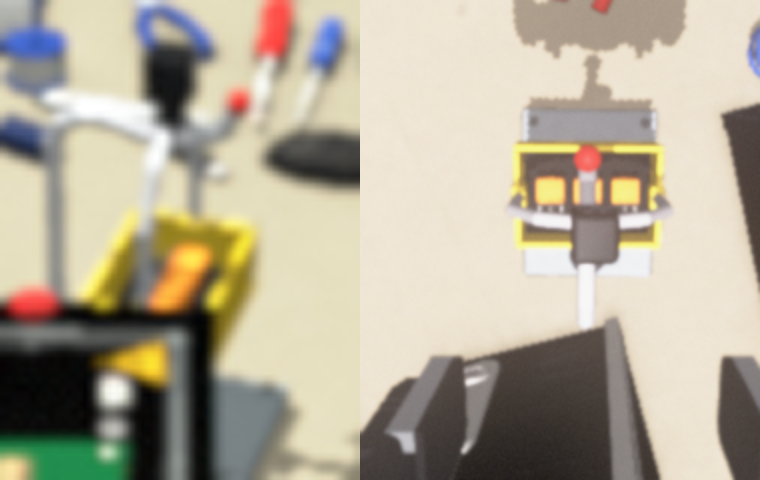

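Nothing is moving. The grip is near (318,179) and the rim centre is (314,157) in wrist pixels. Last check on tilt and position.

Run:
```python
from h import *;import pickle
s,c,S=pickle.load(open("f.pkl","rb"));w=wcam(c,s)
r=plane(w,(314,157.5),.113);g=plane(w,(317.5,179),.228);t=tri(ray(w,(317.5,179)),ray(S,(280+168/6,170+80/6)))
a=np.radians(-15);M=np.array([[np.cos(a),np.sin(a)],[-np.sin(a),np.cos(a)]]);o=[.5725,-.24]
print("rim",M@(r[:2]-o),"grip",M@(g[:2]-o),"tri",M@(t[:2]-o),t[2]-.191,"tilt deg",np.degrees((M@(g-r)[:2])/.115))
```

```text
rim [-0.00104481 -0.00065194] grip [0.00232322 0.00352759] tri [0.00262233 0.00332695] 0.029152346790640354 tilt deg [1.67803629 2.08234583]
```

The basket is level within about 2° and the grip is about 3 mm off the seat, well inside tolerance. Handing in.

```bash
python3 -c "
from plant import ctrl
print(ctrl.sign_off())"
```

```text
the job is handed in; nothing more can be done
None
```

The yellow basket hangs still on the hook, about 2° off level with its grip about 4 mm from the seat, the arm is clear, the blue basket was not touched, and the job was handed in at about 16 s (no verdict was returned).

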